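# Hang the lid of the specimen dry box: bar home, hinge knuckles in line, held for the pin

## Robot

A 6-joint arm with a two-finger parallel gripper is mounted at the origin on a cart in front of the work surface, level with it; the furniture and walls round the work are solid. World frame = base frame: x ahead of the robot, y to its left, z up, the work surface at z = 0. Lengths are in m, angles in rad, forces in N, time in s.
With the tool pointing down it reaches from about 0.275 to 0.825 m from the base axis. Payload 4.9 kg.
Tool frame: the origin (TCP) lies between the finger pads; the fingertips stand 25 mm ahead of it and the grasp point (between the pads) lies 6 mm ahead of it; z points along the fingers, y is the line along which they close (so a half turn about z gives the same grasp; the last joint's range is limited). The gripper opens to 85 mm and grips with 20 to 120 N. Pads are 22 mm wide; open, the fingers measure 114 mm over their backs; the gripper's body (76 mm by 85 mm) begins 54 mm behind the grasp point. The pads swing forward as they close: fully open they stand 13 mm farther back than shut.
Start: joints at [1.137, 0.326, -0.193, 1.052, 0, 1.437], TCP at [0.162, 0.525, 0.256] pointing down, gripper open.
Joint ranges: [-2.65, 2.65], [-0.97, 1.79], [-1.3, 1.35], [-1.93, 2.1], [-1.47, 1.37], [-3.14, 3.14]. Speed limits (rad/s): [2.57, 2.57, 3.14, 3.14, 3.14, 3.14].

## Interface

Orientations are given as a rotation vector (axis times angle).
In Python, from cell import r gives the robot as it stands. The module is installed in compiled form; this text tells all that it offers.
- The arm moves only by the tool move_arm, never from a script. Its arguments are lists of equal length, an entry for each row: "fingers": the opening, from 0 (shut) to 1 (fully open); "translation": the shift along the world's x, y, z in mm, a list of three; "rotation": the turn, a rotation vector about the world's x, y, z in degrees, a list of three. In form: {"fingers": [fingers, ...], "translation": [[x, y, z], ...], "rotation": [[wx, wy, wz], ...]}. A call has 1 to 20 rows; each row shifts and turns the commanded pose from where the row before left it; what a row does not reach is not made up. A row lasts 1/10 s, in which the tool goes at most 50 mm and 8.59 degrees, less where a joint would pass 70% of its speed; a pose out of reach is approached as far as the arm can. A call is refused whole if a number of a shift passes 50 or a number of a turn 8.59, either way. A call with a gripper value outside its range is refused whole. The fingers move at their own pace and stop on an object; "grip_force" is the grip in N (left out, the last holds). Time passes only in rows, so rows that do not move let the fingers close. It gives the time, the measured TCP pose, the force, the opening and the grip force at its end, in the units of the state.
- r.observe(): the state, without advancing time (a new reading comes with each control period).
- r.grab_frame(name): name is "scene" or "top" or "wrist"; returns (picture, depth): 384x512x3 uint8, red, green, blue; 384x512 float32, m along the optical axis (not along the pixel's ray), 0 where there is no reading.
- r.camera_params(name): a dict with "camera_matrix" (3x3 intrinsics, pixels), "world_to_cam" (4x4, takes a point from world to camera coordinates). Camera axes: x right, y up, looking along -z (the intrinsics and any distortion apply to the point x, -y, -z); pixel columns grow to the right and rows downward; lengths in m; the calibration is good to about 2 mm. A picture is of the moment at which its call begins: read the wrist's pose just before it. camera_params takes no time and is no camera call; for the wrist camera it gives the pose at the moment of the call.
- r.job_done(): hands the job in; it is judged then, once.
The state is a dict: "clock": time; "joints": joint angles; "qd": joint speeds; "tau": joint torques, N m; "ee_pos": TCP position; "tcp_rot": TCP orientation; "wrist_force": force on the tool from outside, world axes, zero at the start; "ft_torque": the same for the moment, N m; "opening": opening from 0.0 (shut) to 1.0 (fully open); "grasp_force": force on a finger pad.
Only numpy, scipy, OpenCV 4.12 (cv2) and the standard library are available. Lean on these libraries where they do the work, as an engineer would, in place of code of your own. Each camera call takes 0.05 s, during which the arm holds its last target. There are 200 camera calls.

## Task

The lid of the specimen dry box is to be hung again after a new seal was fitted. Swing the hold-down bar over the mounted specimens until it lies fully down in its forked catch, then pick up the lid by its handle, set its hinge knuckles between those of the box and press it down flat against the springy seal until the lid is on the rim and the holes of all the knuckles line up. Finish while still gripping the handle and pressing the lid down, so that I can slide the hinge pin in; leave the pin and the other things on the desk where they are.

Things in the scene. Friction and masses are not known exactly. Their poses are not given: they have to be found in the camera images.
- dry_box: Grey open metal box fixed to the desk, 110 mm (x) by 140 mm (y), rim 55 mm high, walls 8 mm, three resin mounts in foam inside, an open toggle latch (not used) on its front. Origin: centre of its underside on the desk, z up, +x to its rear (hinge) side, y along the long side. Stands left or right of the lid, turned up to 0.3 rad.
- seal (a joint): Travel (m) of the black rubber seal in the box's rim: 0 = 4 mm proud of the rim (top 59 mm above the desk), 0.004 = flush. It is springy: it yields from 5 N and is flush at 9 N, where the lid meets the rigid rim; let go, it lifts the lid again.
- box_hinge (a point): Middle of the box's hinge axis: x = 64.2, y = 0, z = 55 mm in the box's frame; the axis runs along the box's y. Three fixed steel knuckles with rounded ends, 16 mm outside, bored 9 mm, 20 mm long, centred 44 mm to -y of it, at it and 44 mm to +y, behind the rear wall, with 24 mm gaps between.
- hold_bar (a joint): Angle (rad) of the hold-down bar, a steel strip 14 mm wide (box x), 4 mm thick, reaching 113 mm from its pivot: 0 = level in its forked catch (end stop), 1.57 = upright; starts at 1.3 to 1.7. The pivot is stiff (0.06 N m): the bar stays where it is left; about 1 N near the tip moves it.
- bar_pivot (a point): Axis of the bar, along the box's x: at x = 0, y = -53, z = 37 mm in the box's frame, inside the right-hand wall. The bar swings in the box's y-z plane. Closed, it runs from here to +y, top 39 mm above the desk, into the catch on the left-hand wall, whose prongs (top 41 mm above the desk) begin 103 mm from the pivot.
- bar_tip (a point): Point on the bar's upper face, 105 mm from its pivot; this face looks up when the bar is closed and to the box's -y when it is upright.
- lid: Grey metal lid, 0.2 to 0.4 kg, plate 110 (x) by 140 (y) by 8 mm, lying top up on its inner lip (86 x 116 mm, 10 mm deep). Origin: centre of the lip's underside; plate underside at z = 10, top at 18 mm. +x: hinge side, within 0.4 rad of straight away from the robot. Closed, outlines are flush and the lid's origin is above the box's, 45 mm over the desk.
- lid_handle (a point): Middle of the lid's black bridge handle, 40 mm above the lid's origin: a bar along the lid's y, 74 mm long, 12 mm thick (x), flat-sided, 16 mm high, 14 mm of air between it and the plate.
- lid_knuckle_left (a point): Middle of the bore of the lid's left knuckle (steel, 16 mm outside, bored 9 mm, 21 mm long along the lid's y, rounded ends): x = 64.2, y = 22, z = 10 mm in the lid's frame. Home it is 22 mm to +y of box_hinge, in the gap between two box knuckles, with 1.5 mm play to each side and 1.2 mm forward and back.
- lid_knuckle_right (a point): The same for the lid's right knuckle: x = 64.2, y = -22, z = 10 mm in the lid's frame; home it is 22 mm to -y of box_hinge.
- hinge_pin: Hinge pin, a steel rod of 6 mm diameter, 120 mm long with a bent end, lying behind the box; to be left alone. Origin: under its middle.
- loupe: Black stand loupe, 37 mm wide, 39 mm high, standing behind the lid, bystander. Origin: centre of its foot.
- swab_jar: Glass jar with cotton swabs, 62 mm wide, 79 mm high, at the back of the desk, bystander. Origin: centre of its foot.
- etchant_a: Amber dropper bottle, 34 mm wide, 89 mm high, at the back of the desk, bystander. Origin: centre of its foot.
- etchant_b: White dropper bottle, 34 mm wide, 89 mm high, at the back of the desk, bystander. Origin: centre of its foot.
- tweezers: Steel tweezers, 126 mm long (their y), 10 mm high, lying in front of the box, bystander. Origin: under their middle.
- objective_can: White screw canister, 41 mm wide, 58 mm high, at the back of the desk, bystander. Origin: centre of its foot.
- file_box: Tall blue file box, 250 mm (x) by 120 mm (y), 265 mm high, fixed at the left rear of the desk: lift the tool over it or pass in front. Origin: centre of its underside.
- slide_box: Small slide box, 34 x 85 x 28 mm, at the left of the desk, bystander. Origin: centre of its underside.

How it is judged:
On the way, in this order (a step that is already met when the one before it is completed fails the run):
1. the hold-down bar lies down in its catch while the lid is still on the desk (value of joint hold_bar below 0.06 rad and height (world z) of lid below 0.01 m), for 0.2 s.
2. the lid has been lifted off the desk in the fingers (height (world z) of lid above 0.055 m and contact force between the fingers and lid above 1 N and value of joint hold_bar below 0.06 rad), for 0.1 s.
At the end, for the whole second after the job is handed in: Still gripping the lid (over 3 N) and pressing it down: both lid knuckles on the hinge axis within 2 mm forward/back and 1.5 mm up/down, each within 3 mm of its gap's middle along the axis; lid level within 0.03 rad and still; bar in its catch (below 0.06 rad) (x of lid_knuckle_left in the frame of box_hinge between -0.002 and 0.002 m and y of lid_knuckle_left in the frame of box_hinge between 0.019 and 0.025 m and z of lid_knuckle_left in the frame of box_hinge between -0.0015 and 0.0015 m and x of lid_knuckle_right in the frame of box_hinge between -0.002 and 0.002 m and y of lid_knuckle_right in the frame of box_hinge between -0.025 and -0.019 m and z of lid_knuckle_right in the frame of box_hinge between -0.0015 and 0.0015 m and value of joint hold_bar below 0.06 rad and angle between lid's own z axis and vertical below 0.03 rad and contact force between the fingers and lid above 3 N and linear speed of lid below 0.02 m/s); the arm keeps its last pose, push and grip.
It fails at once if the hinge pin is pushed more than 30 mm from its place (distance of hinge_pin from where it was at the start of the episode above 0.03 m).
It fails at once if another bystander on the desk is pushed more than 30 mm from its place (distance of any of loupe, swab_jar, etchant_a, etchant_b, tweezers, objective_can, slide_box from where it was at the start of the episode above 0.03 m).
It also fails if it takes over 56 s, if anything falls off the work surface, if the arm or the gripper's body presses on something with over 40 N, if the wrist force passes 120 N, or if a joint passes its speed limit or range.

## Working session

There is one attempt and no reset: what is moved stays moved. The work goes in short steps, Python scripts to look and compute and a tool call to move; the robot and the scene stay as the last step left them, time stands still between calls to the robot, and variables do not carry over. Pictures are saved under pics/ and viewed, at most 10 in all, crops included, and the job is handed in when it is done.

Besides the shell and the picture viewer there is one more tool, called after "Emit:" as a command line: name --argument value ..., lists and objects as JSON in quotes. move_arm: Moves the arm, as the interface text tells. Its arguments: {"type":"object","properties":{"fingers":{"type":"array"},"translation":{"type":"array"},"rotation":{"type":"array"},"grip_force":{"type":"number"}},"required":["fingers","translation","rotation"]}

```bash
mkdir -p pics
cat > h.py <<'E'
import numpy as np, cv2
from cell import r
def grab(n):
    p=r.camera_params(n); im,d=r.grab_frame(n); return im,d,p
def pts(d,p):
    K=np.array(p["camera_matrix"]);T=np.linalg.inv(np.array(p["world_to_cam"]))
    v,u=np.mgrid[:d.shape[0],:d.shape[1]]
    x=(u-K[0,2])/K[0,0]*d; y=(v-K[1,2])/K[1,1]*d
    P=np.stack([x,-y,-d],-1)
    return P@T[:3,:3].T+T[:3,3]
def ray(uv,p,z):
    K=np.array(p["camera_matrix"]);T=np.linalg.inv(np.array(p["world_to_cam"]))
    uv=np.atleast_2d(uv).astype(float)
    c=np.stack([(uv[:,0]-K[0,2])/K[0,0],-(uv[:,1]-K[1,2])/K[1,1],-np.ones(len(uv))],-1)@T[:3,:3].T
    o=T[:3,3]; return o+c*((z-o[2])/c[:,2])[:,None]
def proj(P,p):
    W=np.array(p["world_to_cam"]);K=np.array(p["camera_matrix"])
    c=np.atleast_2d(P)@W[:3,:3].T+W[:3,3]; c=c*[1,-1,-1]
    q=c@K.T; return q[:,:2]/q[:,2:]
E
python3 - <<'E'
from h import *
o=r.observe(); print({k:np.round(v,3) for k,v in o.items()})
for n in ("top","scene"):
    im,d,p=grab(n); cv2.imwrite(f"pics/{n}0.png",im[:,:,::-1]); np.savez(f"{n}0.npz",im=im,d=d,K=p["camera_matrix"],W=p["world_to_cam"])
    T=np.linalg.inv(np.array(p["world_to_cam"])); print(n,T.round(3).tolist(),{k:v for k,v in p.items() if k!='world_to_cam'}, (d==0).mean())
E
```

```text
{'clock': np.float64(0.0), 'joints': array([ 1.137,  0.327, -0.194,  1.052, -0.   ,  1.437]), 'qd': array([ 0.   , -0.001,  0.001,  0.001, -0.002, -0.001]), 'tau': array([ 0.0000e+00, -4.4340e+01,  2.6244e+01,  1.5000e-02, -0.0000e+00,
        0.0000e+00]), 'ee_pos': array([0.162, 0.525, 0.255]), 'tcp_rot': array([-4.690e-01, -3.106e+00,  3.000e-03]), 'wrist_force': array([1.262, 0.117, 0.12 ]), 'ft_torque': array([ 0.01 , -0.003,  0.052]), 'grasp_force': np.float64(0.0), 'opening': np.float64(1.001)}
top [[0.012, 0.979, -0.202, 0.291], [-1.0, 0.012, -0.0, 0.046], [0.002, 0.202, 0.979, 1.363], [0.0, 0.0, 0.0, 1.0]] {'camera_matrix': array([[490.62790655,   0.        , 254.74560658],
       [  0.        , 490.62790655, 187.97557931],
       [  0.        ,   0.        ,   1.        ]])} 0.003916422526041667
scene [[0.832, 0.354, -0.428, 0.114], [-0.555, 0.56, -0.615, -0.628], [0.022, 0.75, 0.662, 0.796], [0.0, 0.0, 0.0, 1.0]] {'camera_matrix': array([[406.91647886,   0.        , 256.35719308],
       [  0.        , 406.91647886, 185.90861822],
       [  0.        ,   0.        ,   1.        ]])} 0.004221598307291667
```

View pics/top0.png

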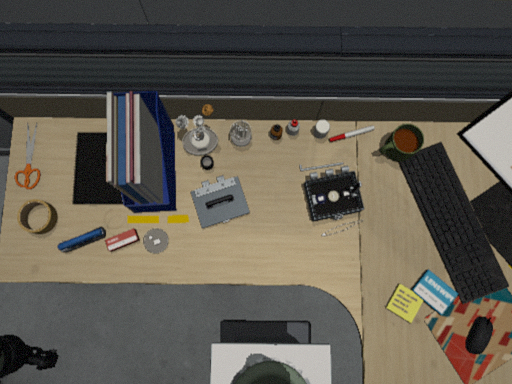

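View pics/scene0.png

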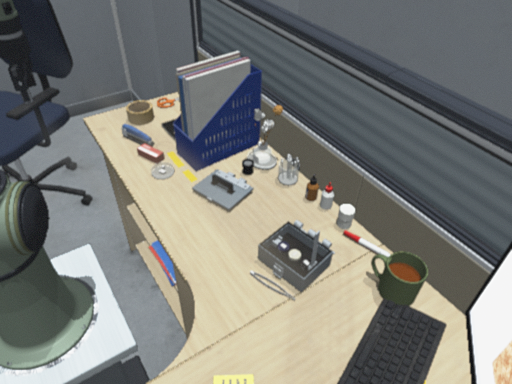

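The top view shows the lid at about (220,202), with its hinge side up and its handle at its centre. The box is at about (333,194), with the hold-down bar upright at its right wall near (353,187), the pin behind it at (322,167) and the tweezers in front at (342,229). The scene view agrees with this.

Run:
```python
from h import *
for n in("top","scene"):
    f=np.load(f"{n}0.npz"); p=dict(camera_matrix=f["K"],world_to_cam=f["W"]); P=pts(f["d"],p)
    X,Y,Z=P[...,0],P[...,1],P[...,2]
    desk=(X>.42)&(X<.6)&(Y>0)&(Y<.08)
    print(n,"desk z",np.median(Z[desk]))
    def rect(m,s):
        q=P[m]; c,(w,h),a=cv2.minAreaRect((q[:,:2]*1000).astype(np.float32)); print(s,len(q),np.round(c,1),round(w,1),round(h,1),round(a,2),'z',np.median(q[:,2]).round(4))
    lid=(X>.35)&(X<.65)&(Y>.06)&(Y<.27)
    box=(X>.35)&(X<.65)&(Y<-.06)&(Y>-.32)
    rect(lid&(Z>.011)&(Z<.024),"lid plate"); rect(lid&(Z>.041)&(Z<.055),"handle")
    rect(box&(Z>.05)&(Z<.066),"rim"); rect(box&(Z>.09),"bar up")
    b=box&(Z>.07); q=P[b]; print(q[:,2].max() if len(q) else None)
    # centroid pixels
    print("px lid",np.argwhere(lid&(Z>.011)&(Z<.024)).mean(0),"box",np.argwhere(box&(Z>.05)&(Z<.066)).mean(0))
```

```text
top desk z -0.0007086697303884115
lid plate 1893 [542.4 177.7] 164.4 196.1 21.46 z 0.0174
handle 151 [560.1 209.5] 138.2 156.1 28.93 z 0.0464
rim 613 [ 555.9 -168.3] 127.8 140.5 12.68 z 0.0564
bar up 45 [ 558.2 -219.4] 14.5 5.1 20.02 z 0.1293
0.15201740157033816
px lid [200.4701532  218.50396197] box [189.04730832 332.25448613]
scene desk z -4.477272549407996e-05
lid plate 1301 [548.  177.7] 176.9 196.6 23.38 z 0.0179
handle 158 [568.3 202.7] 120.0 163.3 17.44 z 0.0465
rim 857 [ 557.1 -169.1] 129.6 140.0 12.54 z 0.0566
bar up 97 [ 559.3 -220.7] 17.1 7.2 7.55 z 0.1235
0.15163454401004428
px lid [187.1283628  222.82090699] box [247.54609102 298.69544924]
```

Emit:
move_arm --fingers '[1,1,1,1,1,1,1,1,1,1,1]' --translation '[[24,-32,2],[24,-32,2],[24,-32,2],[24,-32,2],[24,-32,2],[24,-32,2],[24,-32,2],[24,-32,2],[24,-32,2],[24,-32,2],[0,0,0]]' --rotation '[[0,0,-8.5],[0,0,-8.5],[0,0,-8.5],[0,0,-8.5],[0,0,-8.5],[0,0,-8.5],[0,0,-8.5],[0,0,-8.5],[0,0,-8.5],[0,0,-8.5],[0,0,0]]'

```text
clock: 1.2
ee_pos: [0.4049, 0.2024, 0.2763]
tcp_rot: [2.451, 1.962, 0.001]
wrist_force: [-0.7, 0.5, 1.1]
opening: 1.0
grasp_force: 0.0
```

Run:
```python
from h import *
from scipy.spatial.transform import Rotation as R
o=r.observe(); print(o["joints"].round(3),o["ee_pos"].round(4),o["tcp_rot"].round(3))
im,d,p=grab("wrist"); cv2.imwrite("pics/w1.png",im[:,:,::-1]); np.savez("w1.npz",im=im,d=d,K=p["camera_matrix"],W=p["world_to_cam"])
T=np.linalg.inv(np.array(p["world_to_cam"])); M=R.from_rotvec(o["tcp_rot"]).as_matrix()
print("cam in tool",(M.T@(T[:3,3]-o["ee_pos"])).round(4)); print((M.T@T[:3,:3]).round(3)); print(T[:3,3],p["camera_matrix"])
print("tool x,y",M[:,0],M[:,1])
print(proj([[.548,.178,.018],[.548,-.17,.055]],p))
```

```text
[ 3.010e-01  1.310e-01 -3.950e-01  1.044e+00 -1.000e-03  2.093e+00] [0.4049 0.2024 0.2763] [2.451e+00 1.962e+00 1.000e-03]
cam in tool [ 0.0833  0.0006 -0.1173]
[[-0.001  0.946  0.324]
 [ 1.     0.001  0.   ]
 [-0.     0.324 -0.946]]
[0.42360346 0.28368026 0.39351739] [[272.36419499   0.         257.36665027]
 [  0.         272.36419499 188.41105925]
 [  0.           0.           1.        ]]
tool x,y [ 2.18800771e-01  9.75769271e-01 -7.43474798e-04] [ 0.97576874 -0.21879954  0.00145558]
[[360.59187276 152.32603161]
 [389.34932015 357.54142503]]
```

View pics/w1.png

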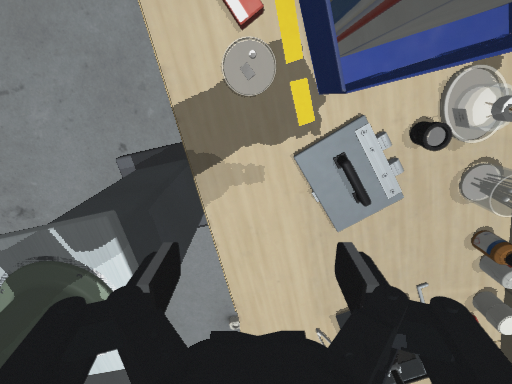

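The wrist view shows the lid at about (350,172), with its two knuckles at (383,140) and (395,166) on the far side. The handle is at (353,178) and the loupe at (430,135).

```bash
cat >> h.py <<'E'
def load(n):
    f=np.load(n); return f["im"],f["d"],dict(camera_matrix=f["K"],world_to_cam=f["W"])
def rect(q,s):
    c,(w,h),a=cv2.minAreaRect((q[:,:2]*1000).astype(np.float32))
    if w>h: w,h,a=h,w,a-90          # long side along y: report yaw of short axis
    a=(a+90)%180-90
    print(s,len(q),np.round(c,1),round(w,1),round(h,1),'yaw',round(a,2),'z',np.median(q[:,2]*1000).round(1)); return c,a
def near(P,c,R,z0,z1):
    return (np.hypot(P[...,0]-c[0],P[...,1]-c[1])<R)&(P[...,2]>z0)&(P[...,2]<z1)
def big(m):
    n,l,s,_=cv2.connectedComponentsWithStats(m.astype(np.uint8)); return l==1+np.argmax(s[1:,4])
def lid(d,p):
    P=pts(d,p); m=big(near(P,(.545,.178),.1,.012,.024)); k=cv2.morphologyEx(m.astype(np.uint8),cv2.MORPH_CLOSE,np.ones((15,15)))
    rect(P[m],"lid+kn"); 
    m2=big(cv2.morphologyEx(m.astype(np.uint8),cv2.MORPH_OPEN,np.ones((3,3)))&(P[...,2]>.0155)); rect(P[m2],"plate")
    h=near(P,(.545,.178),.06,.042,.055); return rect(P[h],"handle")
E
python3 - <<'E'
from h import *
for n in("w1","top0","scene0"):
    im,d,p=load(n+".npz"); print(n); lid(d,p)
im,d,p=load("w1.npz"); P=pts(d,p)
print("desk",np.median(P[200:280,240:320,2]))
h=near(P,(.545,.178),.06,.042,.055); print(np.argwhere(h).min(0),np.argwhere(h).max(0))
g=im.mean(2); m=(near(P,(.545,.178),.05,.025,.07))&(g<70); print(m.sum(),np.percentile(P[m][:,2],[5,50,95]))
E
```

```text
w1
lid+kn 6675 [535.8 146.5] 129.5 140.3 yaw 18.83 z 18.0
plate 6546 [535.2 146.3] 128.2 140.3 yaw 18.83 z 18.0
handle 422 [528.4 148.4] 12.4 65.5 yaw 19.42 z 47.1
top0
lid+kn 1721 [536.1 145.9] 129.2 139.6 yaw 19.16 z 17.5
plate 1203 [533.7 147.6] 125.0 137.5 yaw 17.08 z 18.3
handle 104 [528.2 147.3] 12.2 65.6 yaw 20.53 z 46.5
scene0
lid+kn 1110 [536.6 145.8] 130.9 140.6 yaw 17.55 z 17.9
plate 1005 [536.3 145.3] 130.0 140.0 yaw 19.42 z 18.2
handle 70 [529.5 147.3] 13.4 60.5 yaw 21.0 z 46.5
desk -0.00018272670958466297
[160 342] [200 369]
401 [0.03318933 0.04685554 0.04859496]
```

Emit:
move_arm --fingers '[0,0,0,0,0,0,0,0,0]' --translation '[[10,-45,0],[10,-45,0],[10,-45,0],[10,-45,0],[10,-45,0],[10,-45,0],[10,-45,0],[10,-45,0],[0,0,0]]' --rotation '[[0,0,3.2],[0,0,3.2],[0,0,3.2],[0,0,3.2],[0,0,3.2],[0,0,3.2],[0,0,3.2],[0,0,3.2],[0,0,0]]'

```text
clock: 2.15
ee_pos: [0.4836, -0.1579, 0.2757]
tcp_rot: [1.949, 2.462, -0.001]
wrist_force: [-0.9, 0.4, 0.3]
opening: 0.002
grasp_force: 0.0
```

Run:
```python
from h import *
o=r.observe(); print(o["joints"].round(3),o["ee_pos"].round(4),o["tcp_rot"].round(3))
im,d,p=grab("wrist"); cv2.imwrite("pics/w2.png",im[:,:,::-1]); np.savez("w2.npz",im=im,d=d,K=p["camera_matrix"],W=p["world_to_cam"])
P=pts(d,p); rect(P[big(near(P,(.55,-.17),.1,.050,.066))],"rim")
```

```text
[-4.600e-01  2.360e-01 -2.650e-01  1.068e+00 -1.000e-03  8.790e-01] [ 0.4836 -0.1579  0.2757] [ 1.949e+00  2.462e+00 -1.000e-03]
rim 2856 [ 555.  -168.3] 126.5 139.9 yaw 12.38 z 57.7
```

View pics/w2.png

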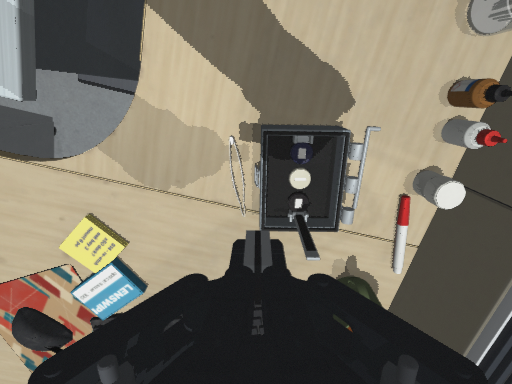

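The wrist view shows the box rim from about (262,125) to (350,230), with the box knuckles on its right at column 353. The bar is upright at about (305,235), the pin is at column 367 and the tweezers are at column 238.

Emit:
move_arm --fingers '[0,0,0,0,0,0,0,0,0,0,0,0,0,0,0,0,0]' --translation '[[27,-30,0],[27,-30,0],[27,-30,0],[0,0,-45],[0,0,-45],[0,0,-44],[0,0,0],[-3,13.7,0],[-4.5,20.3,-2],[-4.2,19,-7.5],[-3.7,16.5,-12.3],[-2.8,12.8,-16.3],[-1.8,8.3,-19.1],[-0.5,2.3,-10.9],[-0.2,0.8,-7],[0,0,-3],[0,0,0]]' --rotation '[[0,0,0],[0,0,0],[0,0,0],[0,0,0],[0,0,0],[0,0,0],[0,0,0],[0,0,0],[0,0,0],[0,0,0],[0,0,0],[0,0,0],[0,0,0],[0,0,0],[0,0,0],[0,0,0],[0,0,0]]'

```text
clock: 3.9
ee_pos: [0.5432, -0.1512, 0.0648]
tcp_rot: [1.946, 2.465, 0.0]
wrist_force: [-0.2, -0.5, -0.5]
opening: -0.006
grasp_force: 0.0
```

Emit:
move_arm --fingers '[0,0,0]' --translation '[[0,0,-2],[0,0,-1],[0,0,0]]' --rotation '[[0,0,0],[0,0,0],[0,0,0]]'

```text
clock: 4.2
ee_pos: [0.5435, -0.1514, 0.0638]
tcp_rot: [1.946, 2.464, 0.001]
wrist_force: [-4.8, 2.3, 16.3]
opening: 0.004
grasp_force: 8.7
```

Emit:
move_arm --fingers '[0,0,0,0,0,0]' --translation '[[0,0,20],[0,0,45],[0,0,45],[0,0,45],[0,0,30],[0,0,0]]' --rotation '[[0,0,0],[0,0,0],[0,0,0],[0,0,0],[0,0,0],[0,0,0]]'

```text
clock: 4.8
ee_pos: [0.5455, -0.1524, 0.252]
tcp_rot: [1.941, 2.458, 0.004]
wrist_force: [0.2, 0.0, -0.5]
opening: -0.003
grasp_force: 0.0
```

Run:
```python
from h import *
o=r.observe(); print(o["joints"].round(3),o["ee_pos"].round(4),o["tcp_rot"].round(3))
im,d,p=grab("wrist"); cv2.imwrite("pics/w3.png",im[:,:,::-1]); np.savez("w3.npz",im=im,d=d,K=p["camera_matrix"],W=p["world_to_cam"])
P=pts(d,p); rect(P[big(near(P,(.55,-.17),.1,.050,.066))],"rim")
c=np.array([547,-170.3])/1000; a=np.radians(12.5); D=P[...,:2]-c
bx=D@[np.cos(a),np.sin(a)]; by=D@[-np.sin(a),np.cos(a)]
m=(abs(bx)<4)&(by>-50)&(by<45); 
for y in range(-50,50,10):
    k=(abs(bx)<4)&(abs(by*1000-y)<5) if 0 else (abs(bx)<.004)&(abs(by-y/1000)<.003)&(P[...,2]<.1); print(y,k.sum(),np.median(P[k][:,2]).round(4) if k.any() else None)
```

```text
[-0.403  0.352 -0.167  1.042 -0.     0.934] [ 0.5455 -0.1524  0.252 ] [1.941 2.458 0.004]
rim 3277 [ 555.1 -167.7] 126.9 138.9 yaw 12.29 z 57.8
-50 30 0.0411
-40 23 0.039
-30 25 0.0388
-20 27 0.0387
-10 27 0.0391
0 29 0.0389
10 25 0.039
20 32 0.0392
30 34 0.0388
40 35 0.0389
```

View pics/w3.png

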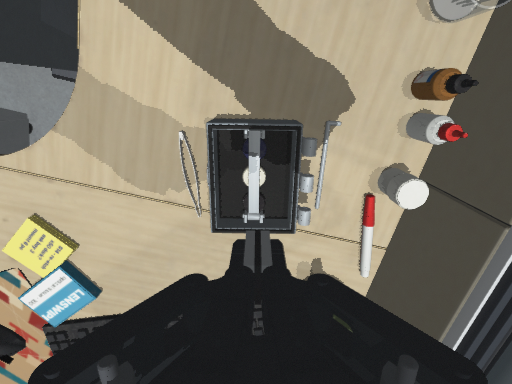

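The bar now lies flat in its catch: its upper face reads 39 mm along its whole length, and it runs up column 254. Next, the lid.

Emit:
move_arm --fingers '[0.6,0.6,0.6,0.6,0.6,0.6,0.6,0.6]' --translation '[[-2.5,42,0],[-2.5,42,0],[-2.5,42,0],[-2.5,42,0],[-2.5,42,0],[-2.5,42,0],[-2.5,44,0],[0,0,0]]' --rotation '[[0,0,0.8],[0,0,0.8],[0,0,0.8],[0,0,0.8],[0,0,0.8],[0,0,0.8],[0,0,0.8],[0,0,0]]'

```text
clock: 5.65
ee_pos: [0.5238, 0.1494, 0.2447]
tcp_rot: [-1.814, -2.561, 0.001]
wrist_force: [-0.2, -1.0, 0.1]
opening: 0.597
grasp_force: 0.0
```

```bash
cat >> h.py <<'E'
def local(P,c,a):
    D=P[...,:2]*1000-c; a=np.radians(a)
    return D@[np.cos(a),np.sin(a)], D@[-np.sin(a),np.cos(a)], P[...,2]*1000
def feat(P,c,a,zp,zk):
    """edges of plate/rim and knuckles in local frame c,a. zp,zk = z windows"""
    x,y,z=local(P,c,a); m=(z>zp[0])&(z<zp[1])
    ee=lambda v,s: np.round(np.sort(v)[[2,-3]],1) if s.sum()>9 else None
    for nm,s in(("y ext",m&(abs(x)<50)&(abs(y)<80)),): print(nm,[ee(y[s&(abs(x-q)<8)],s) for q in(-40,0,40)])
    s=m&(abs(y)<80)&(x<50)&(x>-70); print("x front",[np.round(np.sort(x[s&(abs(y-q)<8)])[[2]],1) for q in(-50,0,50)])
    k=(z>zk[0])&(z<zk[1])&(x>58)&(x<76)&(abs(y)<75)
    n,l,st,_=cv2.connectedComponentsWithStats(k.astype(np.uint8))
    for i in range(1,n):
        if st[i,4]>15: q=l==i; t=q&(z>np.percentile(z[q],60)); print(" kn n",st[i,4],"y",np.round(np.percentile(y[q],[3,97]),1),"x",np.round(np.percentile(x[q],[3,97]),1),"ztop",np.percentile(z[q],95).round(1),"x at top",np.median(x[t]).round(1))
E
python3 - <<'E'
from h import *
o=r.observe(); print(o["ee_pos"].round(4),o["tcp_rot"].round(3))
im,d,p=grab("wrist"); np.savez("w4.npz",im=im,d=d,K=p["camera_matrix"],W=p["world_to_cam"])
lid(d,p)
for n in("w1","w4"):
    print("LID",n); feat(pts(load(n+".npz")[1],load(n+".npz")[2]),(528,143.4),19,(13,22),(8,22))
for n in("w2","w3","top0","scene0"):
    print("BOX",n); feat(pts(load(n+".npz")[1],load(n+".npz")[2]),(547,-170.3),12.4,(52,66),(54,66))
E
```

```text
[0.5238 0.1494 0.2447] [-1.814e+00 -2.561e+00  1.000e-03]
lid+kn 8213 [535.9 147.1] 130.0 138.1 yaw 19.3 z 17.9
plate 8156 [535.2 146.9] 128.5 138.2 yaw 19.43 z 17.9
handle 528 [528.7 147.9] 11.9 66.6 yaw 19.23 z 47.1
LID w1
y ext [array([-68.8,  70.1]), array([-69.3,  70.1]), array([-68.5,  70.3])]
x front [array([-52.5]), array([-56.]), array([-52.9])]
 kn n 163 y [12.7 32.8] x [58.5 72.3] ztop 18.4 x at top 64.0
 kn n 153 y [-31.1 -11.3] x [58.4 72.4] ztop 18.4 x at top 63.3
LID w4
y ext [array([-68.1,  69.7]), array([-67.9,  69.9]), array([-67.6,  70.1])]
x front [array([-51.8]), array([-56.2]), array([-52.8])]
 kn n 189 y [12.9 32.5] x [58.4 72.9] ztop 18.2 x at top 65.0
 kn n 176 y [-30.8 -11. ] x [58.5 73. ] ztop 18.3 x at top 65.2
BOX w2
y ext [array([-66.1,  69.5]), array([-69.1,  70. ]), array([-66.7,  69.5])]
x front [array([-54.3]), array([-54.9]), array([-54.7])]
 kn n 172 y [35.2 53.9] x [58.3 70.5] ztop 63.5 x at top 64.0
 kn n 153 y [-9.2 10. ] x [58.6 70.4] ztop 63.4 x at top 63.5
 kn n 144 y [-53.3 -34. ] x [58.2 70.5] ztop 63.1 x at top 63.4
BOX w3
y ext [array([-6
[... 258 characters left out ...]
-33.9] x [58.3 70.8] ztop 63.1 x at top 63.9
BOX top0
y ext [array([-69.8,  69.3]), array([-65.3,  68.1]), array([-68.5,  67.8])]
x front [array([-52.9]), array([-53.1]), array([-52.7])]
 kn n 36 y [-53.5 -34.6] x [58.5 71.4] ztop 64.2 x at top 63.9
 kn n 36 y [-7.9  9.4] x [58.4 70.6] ztop 64.1 x at top 63.6
 kn n 35 y [34.9 53.4] x [59.1 70.9] ztop 64.6 x at top 64.0
BOX scene0
y ext [array([-69.7,  65.5]), array([-69.5,  64.9]), array([-70.2,  66.2])]
x front [array([-53.3]), array([-52.6]), array([-52.8])]
 kn n 44 y [33.3 51.4] x [58.4 70.5] ztop 63.1 x at top 64.9
 kn n 43 y [-9.6  7.9] x [58.2 73.2] ztop 63.9 x at top 63.5
 kn n 50 y [-54.4 -35.5] x [59.2 71.9] ztop 63.9 x at top 64.9
```

Emit:
move_arm --fingers '[0.6,0.6,0.6,0.6,0.6,0.6]' --translation '[[4.4,-5,-30],[0,0,-46],[0,0,-46],[0,0,-40],[0,0,-10],[0,0,0]]' --rotation '[[0,0,0],[0,0,0],[0,0,0],[0,0,0],[0,0,0],[0,0,0]]'

```text
clock: 6.3
ee_pos: [0.5281, 0.1389, 0.0725]
tcp_rot: [-1.824, -2.554, 0.005]
wrist_force: [-0.5, 0.2, 1.1]
opening: 0.595
grasp_force: 0.0
```

Emit:
move_arm --fingers '[0.6,0.6,0.6,0.6]' --translation '[[0,5.5,-5],[0,0,-14],[0,0,-5],[0,0,0]]' --rotation '[[0,0,0],[0,0,0],[0,0,0],[0,0,0]]'

```text
clock: 6.7
ee_pos: [0.5302, 0.1459, 0.051]
tcp_rot: [1.823, 2.557, 0.001]
wrist_force: [0.3, -1.0, 0.1]
opening: 0.599
grasp_force: 0.0
```

Emit:
move_arm --fingers '[0.6,0,0,0,0,0]' --translation '[[-2,-1.5,-3],[0,0,0],[0,0,0],[0,0,0],[0,0,0],[0,0,0]]' --rotation '[[0,0,0],[0,0,0],[0,0,0],[0,0,0],[0,0,0],[0,0,0]]' --grip_force 70

```text
clock: 7.3
ee_pos: [0.5282, 0.1443, 0.0478]
tcp_rot: [1.823, 2.557, 0.001]
wrist_force: [-1.0, 0.8, 5.1]
opening: 0.126
grasp_force: 69.0
```

Emit:
move_arm --fingers '[0,0,0,0,0,0]' --translation '[[0,0,15],[0,0,25],[0,0,30],[0,0,30],[0,0,20],[0,0,0]]' --rotation '[[0,0,0],[0,0,0],[0,0,0],[0,0,0],[0,0,0],[0,0,0]]'

```text
clock: 7.9
ee_pos: [0.5292, 0.1444, 0.1695]
tcp_rot: [1.822, 2.555, 0.005]
wrist_force: [1.3, -0.6, -2.9]
opening: 0.131
grasp_force: 68.7
```

Run:
```python
from h import *
from scipy.spatial.transform import Rotation as R
for i in range(1):
    o=r.observe(); print(o["ee_pos"].round(4),o["tcp_rot"].round(3),o["wrist_force"].round(1),o["ft_torque"].round(2))
im,d,p=grab("wrist"); cv2.imwrite("pics/w5.png",im[:,:,::-1]); np.savez("w5.npz",im=im,d=d,K=p["camera_matrix"],W=p["world_to_cam"],ee=o["ee_pos"],rot=o["tcp_rot"])
o2=r.observe(); print(o2["ee_pos"].round(4),o2["tcp_rot"].round(3))
M=R.from_rotvec(o["tcp_rot"]).as_matrix(); Q=(pts(d,p)-o["ee_pos"])@M*1000
x,y,z=Q[...,0],Q[...,1],Q[...,2]
print("plate pts"); m=(z>20)&(z<40)&(abs(x)<90)&(abs(y)<90); rect(Q[m]/1000,"lid in tool")
A=np.c_[x[m],y[m],np.ones(m.sum())]
mm=m&(z>25)&(z<35); A=np.c_[x[mm],y[mm],np.ones(mm.sum())]; print("plane",np.linalg.lstsq(A,z[mm],rcond=None)[0],mm.sum())
k=(z>25)&(z<50)&(y>57)&(y<80)&(abs(x)<60); n,l,st,_=cv2.connectedComponentsWithStats(k.astype(np.uint8))
for i in range(1,n):
    if st[i,4]>15: q=l==i; print(st[i,4],np.percentile(x[q],[3,97]),np.percentile(y[q],[3,97]),np.percentile(z[q],[3,50]))
```

```text
[0.5292 0.1444 0.1695] [1.822 2.555 0.005] [ 1.3 -0.6 -2.9] [-0.   -0.05  0.  ]
[0.5282 0.1443 0.1676] [1.823e+00 2.557e+00 2.000e-03]
plate pts
lid in tool 27017 [-0.4  7. ] 129.9 140.3 yaw -89.97 z 30.0
plane [ 2.06959949e-03 -6.26930493e-03  2.98388986e+01] 26696
857 [12.28723615 32.07479042] [57.479104   70.84054937] [29.52848801 30.92853022]
737 [-31.08537268 -11.74632875] [57.65416869 70.86996305] [29.53223658 31.1461136 ]
```

View pics/w5.png

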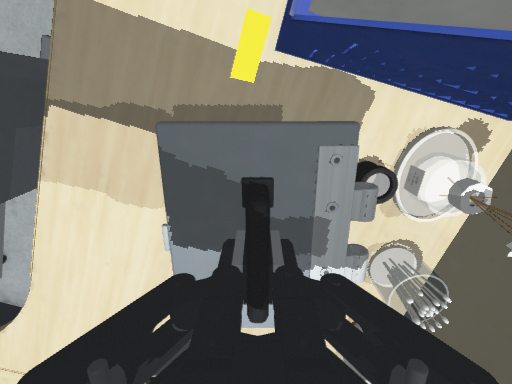

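The lid hangs level in the fingers. In the image its knuckles are at about (365,202) and (352,262), and the seen end of the handle is at (257,192). Next, view the box past the lid's edge.

Emit:
move_arm --fingers '[0,0,0,0,0,0,0,0,0,0,0,0,0,0,0]' --translation '[[0,0,30],[4.2,-42.2,13],[4.2,-42.2,13],[4.2,-42.2,13],[4.2,-42.2,13],[4.2,-42.2,13],[4.2,-42.2,13],[4.2,-42.2,12],[4.2,-42.2,12],[4.2,-42.2,0],[4.2,-42.2,0],[0,0,0],[0,0,0],[0,0,0],[0,0,0]]' --rotation '[[0,0,-0.6],[0,0,-0.6],[0,0,-0.6],[0,0,-0.6],[0,0,-0.6],[0,0,-0.6],[0,0,-0.6],[0,0,-0.6],[0,0,-0.6],[0,0,-0.6],[0,0,-0.6],[0,0,0],[0,0,0],[0,0,0],[0,0,0]]'

```text
clock: 9.45
ee_pos: [0.5695, -0.2764, 0.2984]
tcp_rot: [-1.965, -2.449, 0.0]
wrist_force: [0.2, 0.4, -2.4]
opening: 0.125
grasp_force: 68.8
```

```bash
cat > m.py <<'E'
from h import *
from scipy.spatial.transform import Rotation as R
from scipy.optimize import least_squares
o=r.observe(); im,d,p=grab("wrist"); o2=r.observe()
print(o["ee_pos"].round(4),o2["ee_pos"].round(4),o["tcp_rot"].round(3),o2["tcp_rot"].round(3))
import sys; cv2.imwrite(f"pics/{sys.argv[1]}.png",im[:,:,::-1]); np.savez(sys.argv[1]+".npz",im=im,d=d,K=p["camera_matrix"],W=p["world_to_cam"],ee=o["ee_pos"],rot=o["tcp_rot"])
# camera pose nominal in tool -> tool-frame points independent of pose reading
Rct=np.array([[0,.946,.324],[1,0,0],[0,.324,-.946]]); u,_,v=np.linalg.svd(Rct); Rct=u@v
K=np.array(p["camera_matrix"]); pv,pu=np.mgrid[:384,:512]
C=np.stack([(pu-K[0,2])/K[0,0]*d,-(pv-K[1,2])/K[1,1]*d,-d],-1)
Q=(C@Rct.T+[.0833,.0006,-.1173])*1000
x,y,z=Q[...,0],Q[...,1],Q[...,2]
def cyl(m,lab):
    """knuckle = cylinder r 8: fit centre (t,z) across its axis (given dir), ends along"""
    q=Q[m]; print(lab,m.sum(),end=' ')
    return q
def fit(q,ax):
    n=np.array([-ax[1],ax[0]]) # across
    a=q[:,:2]@ax; t=q[:,:2]@n; zz=q[:,2]
    f=least_squares(lambda c:np.hypot(t-c[0],zz-c[1])-8,[np.median(t),np.median(zz)+6],loss="soft_l1",f_scale=.5)
    return np.percentile(a,[2,98]).round(1),f.x.round(2),round(float(np.sqrt(np.mean(f.fun**2))),2)
def knuck(sel,ax,minn=25):
    n,l,st,_=cv2.connectedComponentsWithStats(sel.astype(np.uint8))
    for i in range(1,n):
        if st[i,4]>minn: print("  n",st[i,4],*fit(Q[l==i],ax))
print("lid"); knuck((z>25)&(z<38)&(y>58)&(y<80)&(abs(x)<60),np.array([1.,0]))
zr=o["ee_pos"][2]*1000
b=(z>zr-66)&(z<zr-50)&(x>30)&(x<230)&(abs(y)<130); b=big(b); q=Q[b]
c,wh,a=cv2.minAreaRect(q[:,:2].astype(np.float32)); print("rim",np.round(c,1),np.round(wh,1),a, "top",zr-np.median(q[:,2]))
a=((a+45)%90-45); print("rim yaw in tool",a)
ar=np.radians(a)
for q0 in (0,):
    ax=np.array([np.cos(ar),np.sin(ar)]); t=y*ax[0]-x*ax[1]
    knuck((z>zr-66)&(z<zr-50)&(x>30)&(x<230)&(t>np.percentile(t[b],99.5)-13.5)&(t<np.percentile(t[b],99.5)+5),ax)
E
python3 m.py w6
```

```text
[ 0.5695 -0.2764  0.2984] [ 0.5696 -0.2764  0.2988] [-1.965 -2.449  0.   ] [-1.965 -2.45  -0.   ]
lid
  n 718 [12.3 32.4] [64.04 38.15] 0.85
  n 577 [-31.4 -11.3] [64.12 38.17] 0.94
rim [115.3  10.1] [125.6 127.1] 0.03827787563204765 top 57.80756655279873
rim yaw in tool 0.03827787563204765
  n 250 [142.4 162. ] [ 65.65 244.04] 1.11
  n 202 [ 98.4 117.4] [ 65.61 243.95] 0.74
  n 182 [54.8 74.1] [ 65.53 243.97] 0.64
```

View pics/w6.png

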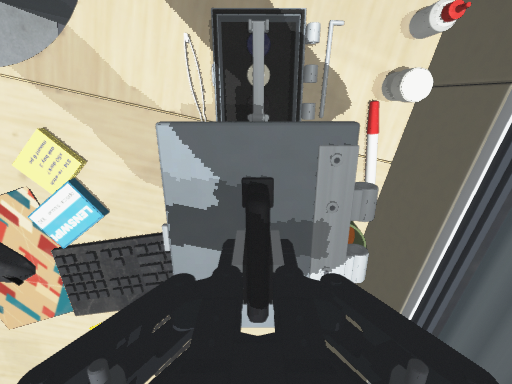

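The box is at the top of the view, with its knuckles at about (313,32), (310,73) and (308,108). The lid knuckles are at (365,202) and (352,265), and yaw matches within 0.1°. I'll take one lower view as a parallax check.

Emit:
move_arm --fingers '[0,0,0,0,0,0,0]' --translation '[[0,0,-30],[0,0,-35],[0,0,-30],[0,0,-10],[0,0,0],[0,0,0],[0,0,0]]' --rotation '[[0,0,0],[0,0,0],[0,0,0],[0,0,0],[0,0,0],[0,0,0],[0,0,0]]'

```text
clock: 10.2
ee_pos: [0.5709, -0.2784, 0.1964]
tcp_rot: [1.965, 2.446, 0.001]
wrist_force: [0.2, -0.5, -3.0]
opening: 0.126
grasp_force: 68.7
```

```bash
python3 m.py w7
```

```text
[ 0.5709 -0.2784  0.1964] [ 0.5707 -0.2784  0.1963] [1.965e+00 2.446e+00 1.000e-03] [1.966e+00 2.446e+00 1.000e-03]
lid
  n 719 [12.4 32.5] [63.98 38.09] 0.85
  n 575 [-31.3 -11.4] [64.21 38.18] 0.95
rim [109.4  58.8] [24.8 96.2] 89.81283569335938 top 58.81050843795029
rim yaw in tool -0.187164306640625
  n 300 [145.1 154.2] [ 64.48 141.52] 1.45
  n 428 [101.6 120.7] [ 64.35 141.71] 0.84
  n 275 [61.9 77.1] [ 64.29 141.98] 0.82
```

Emit:
move_arm --fingers '[0,0,0,0,0,0,0,0,0,0]' --translation '[[-6,27.1,0],[-6,27.1,0],[-6,27.1,0],[-5.9,27.1,0],[0,0,-30],[0,0,-30],[0,0,-16],[0,0,0],[0,0,0],[0,0,0]]' --rotation '[[0,0,0],[0,0,0],[0,0,0],[0,0,0],[0,0,0],[0,0,0],[0,0,0],[0,0,0],[0,0,0],[0,0,0]]'

```text
clock: 11.25
ee_pos: [0.547, -0.1701, 0.12]
tcp_rot: [1.966, 2.446, 0.001]
wrist_force: [0.8, 0.2, -2.2]
opening: 0.127
grasp_force: 68.7
```

```bash
cat > n.py <<'E'
import sys; exec(open("m.py").read().split('print("lid")')[0])
print(o["wrist_force"].round(1),o["ft_torque"].round(2))
s=(z>25)&(z<72)&(y>57.5)&(y<78)&(abs(x)<75)&(zr-z>48)
n,l,st,_=cv2.connectedComponentsWithStats(s.astype(np.uint8))
for i in range(1,n):
    if st[i,4]>25: print(st[i,4],np.percentile(x[l==i],[2,98]).round(1))
# split lid / box knuckles by expected spans
for nm,lo,hi in(("box+",34,55),("lid+",12,33),("box0",-9,9.5),("lid-",-31,-12),("box-",-55,-34)):
    q=s&(x>lo)&(x<hi); 
    if q.sum()>30: print(nm,q.sum(),*fit(Q[q],np.array([1.,0])),"top",np.percentile(z[q],3).round(1))
cv2.imwrite(f"pics/{sys.argv[1]}c.png",cv2.resize(im[80:340,250:450,::-1],None,fx=3,fy=3*0.76,interpolation=cv2.INTER_CUBIC)[:598,:])
E
python3 n.py w8
```

```text
[ 0.547  -0.1701  0.12  ] [ 0.5469 -0.1701  0.1199] [1.966e+00 2.446e+00 1.000e-03] [1.966e+00 2.446e+00 1.000e-03]
[ 0.8  0.2 -2.2] [-0.01 -0.01 -0.03]Traceback (most recent call last):
  File "n.py", line 3, in <module>
    s=(z>25)&(z<72)&(y>57.5)&(y<78)&(abs(x)<75)&(zr-z>48)
                                                 ^^
NameError: name 'zr' is not defined. Did you mean: 'r'?
```

```bash
sed -i '1a zr=o["ee_pos"][2]*1000' n.py; python3 n.py w9
```

```text
[ 0.5469 -0.1701  0.1199] [ 0.5468 -0.17    0.1197] [1.966e+00 2.446e+00 1.000e-03] [1.966e+00 2.447e+00 1.000e-03]
[-0.7  0.2 -2.5] [-0.01  0.06 -0.03]
175 [35.1 54.4]
879 [-6.2 32.5]
734 [-31.1 -11.2]
box+ 175 [35.1 54.4] [63.32 64.83] 0.63 top 57.2
lid+ 824 [12.6 32.5] [63.37 37.84] 1.25 top 29.6
box0 47 [-8.9 -1.2] [64.   65.38] 0.38 top 57.6
lid- 597 [-30.4 -12.1] [63.3  37.75] 1.32 top 29.6
```

View pics/w9c.png

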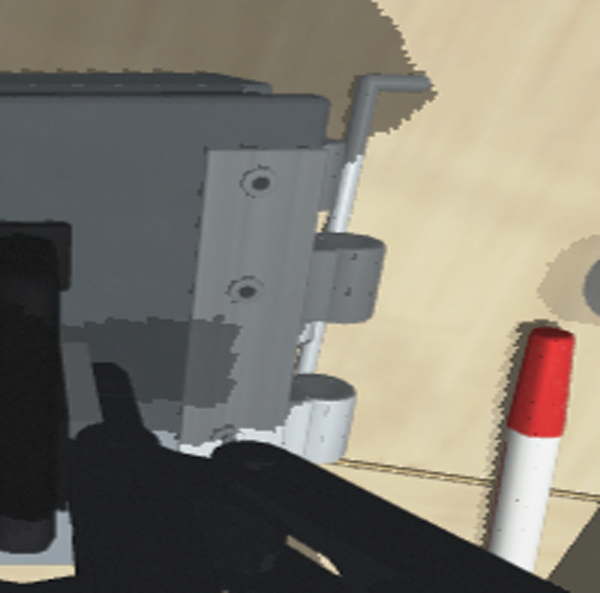

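The crop shows the lid knuckles at (350,278) and (325,418). The box's left knuckle is just visible beneath at (333,175), on the same line, and the pin is clear of it. I'll nudge the lid slightly and descend.

Emit:
move_arm --fingers '[0,0,0,0,0,0,0,0]' --translation '[[-0.4,0.3,0],[0,0,-3],[0,0,-3],[0,0,-3],[0,0,-3],[0,0,-3],[0,0,0],[0,0,0]]' --rotation '[[0,0,0],[0,0,0],[0,0,0],[0,0,0],[0,0,0],[0,0,0],[0,0,0],[0,0,0]]'

```text
clock: 12.15
ee_pos: [0.5453, -0.1691, 0.103]
tcp_rot: [-1.968, -2.448, 0.0]
wrist_force: [-0.3, 0.5, -3.0]
opening: 0.128
grasp_force: 68.8
```

Emit:
move_arm --fingers '[0,0,0,0]' --translation '[[1.1,-0.6,0],[0,0,0],[0,0,0],[0,0,0]]' --rotation '[[0,0,0],[0,0,0],[0,0,0],[0,0,0]]'

```text
clock: 12.55
ee_pos: [0.5465, -0.1697, 0.1032]
tcp_rot: [1.968, 2.449, 0.0]
wrist_force: [0.2, 0.2, -2.2]
opening: 0.125
grasp_force: 68.8
```

```bash
python3 n.py w10; python3 n.py w11
```

```text
[ 0.5465 -0.1697  0.1032] [ 0.5465 -0.1697  0.1033] [1.968 2.449 0.   ] [ 1.968  2.449 -0.   ]
[ 0.2  0.2 -2.2] [-0.    0.02 -0.05]
600 [34.6 53.8]
1921 [-29.9  32.4]
box+ 600 [34.6 53.8] [64.37 48.67] 0.92 top 39.9
lid+ 829 [12.6 32.5] [63.42 37.88] 1.24 top 29.6
box0 338 [-8.7  6.8] [64.6  48.67] 0.53 top 39.9
lid- 598 [-30.4 -12.1] [63.27 37.72] 1.31 top 29.5
[ 0.5465 -0.1697  0.1033] [ 0.5464 -0.1697  0.1032] [ 1.968  2.449 -0.   ] [ 1.968  2.449 -0.   ]
[ 0.3  0.4 -3.4] [-0.05  0.03  0.04]
597 [34.6 53.9]
1924 [-30.   32.4]
box+ 596 [34.6 53.9] [64.36 48.62] 0.91 top 39.9
lid+ 827 [12.7 32.5] [63.51 37.9 ] 1.25 top 29.6
box0 342 [-8.5  6.6] [64.68 48.69] 0.56 top 39.7
lid- 586 [-30.4 -12.1] [63.33 37.8 ] 1.3 top 29.7
```

Emit:
move_arm --fingers '[0,0,0,0,0]' --translation '[[0.3,0,-2],[0,0,-2],[0,0,-2],[0,0,0],[0,0,0]]' --rotation '[[0,0,0],[0,0,0],[0,0,0],[0,0,0],[0,0,0]]'

```text
clock: 13.15
ee_pos: [0.5466, -0.1697, 0.0971]
tcp_rot: [-1.968, -2.449, 0.0]
wrist_force: [-0.3, -0.1, -1.9]
opening: 0.126
grasp_force: 68.9
```

Emit:
move_arm --fingers '[0,0,0,0,0]' --translation '[[0,0,-1.5],[0,0,-1.5],[0,0,-1],[0,0,0],[0,0,0]]' --rotation '[[0,0,0],[0,0,0],[0,0,0],[0,0,0],[0,0,0]]' --grip_force 90

```text
clock: 13.65
ee_pos: [0.5467, -0.1697, 0.0937]
tcp_rot: [1.968, 2.449, 0.0]
wrist_force: [-2.8, 0.8, 4.2]
opening: 0.12
grasp_force: 93.3
```

Emit:
move_arm --fingers '[0,0,0,0,0]' --translation '[[0,0,-0.7],[0,0,-0.7],[0,0,0],[0,0,0],[0,0,0]]' --rotation '[[0,0,0],[0,0,0],[0,0,0],[0,0,0],[0,0,0]]'

```text
clock: 14.15
ee_pos: [0.5468, -0.1697, 0.0929]
tcp_rot: [1.968, 2.448, 0.0]
wrist_force: [-3.6, 1.7, 9.8]
opening: 0.124
grasp_force: 94.1
```

```bash
sed -i 's/^for nm,lo,hi.*/s\&=(y>60)\n&/' n.py; python3 n.py w12
```

```text
[ 0.5468 -0.1697  0.0929] [ 0.5468 -0.1697  0.0929] [1.968 2.448 0.   ] [1.968 2.448 0.   ]
[-3.6  1.7  9.8] [ 0.35  0.84 -0.02]
2969 [-30.6  53.6]
box+ 690 [34.7 53.8] [64.3  38.33] 1.13 top 29.6
lid+ 612 [12.8 32.5] [64.46 38.27] 0.95 top 29.5
box0 464 [-8.4  9.3] [64.41 38.35] 0.83 top 29.6
lid- 407 [-30.4 -12.2] [64.57 38.34] 0.61 top 29.6
```

Emit:
move_arm --fingers '[0,0,0,0,0,0]' --translation '[[0,0,-0.8],[0,0,0],[0,0,0],[0,0,0],[0,0,0],[0,0,0]]' --rotation '[[0,0,0],[0,0,0],[0,0,0],[0,0,0],[0,0,0],[0,0,0]]'

```text
clock: 14.8
ee_pos: [0.5468, -0.1697, 0.0929]
tcp_rot: [1.967, 2.448, 0.0]
wrist_force: [-6.3, 2.6, 16.3]
opening: 0.12
grasp_force: 95.0
```

```bash
cat >> n.py <<'E'
m=(z>26)&(z<34)&(abs(x)<66)&(abs(y)<50); A=np.c_[x[m],y[m],np.ones(m.sum())]; print("plane tool",np.linalg.lstsq(A,z[m],rcond=None)[0].round(4))
E
python3 n.py w13
```

```text
[ 0.5468 -0.1697  0.0929] [ 0.5468 -0.1697  0.0929] [1.967 2.448 0.   ] [1.967 2.448 0.   ]
[-6.3  2.6 16.3] [0.48 1.28 0.01]
2959 [-30.7  53.6]
box+ 700 [34.6 53.9] [64.28 38.33] 1.18 top 29.5
lid+ 604 [12.6 32.5] [64.4  38.24] 0.96 top 29.4
box0 457 [-8.6  9.2] [64.46 38.38] 0.79 top 29.6
lid- 412 [-30.6 -12.1] [64.61 38.29] 0.68 top 29.6
box- 33 [-38.4 -34. ] [65.08 39.18] 0.78 top 30.5
plane tool [ 2.70000e-03 -1.16000e-02  2.96824e+01]
```

```bash
python3 -c "
from cell import r
print(r.job_done())"
```

```text
the job is handed in; nothing more can be done
None
```

I handed the job in at 14.9 s of robot time, with the gripper still holding the handle and pressing the lid down with about 16 N. By my last camera measurement the bar lies flat in its catch, and the lid is level on the rim with its knuckle holes within about 0.3 mm of the box's. I have not seen the verdict.

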